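# Close up and start the fittings steriliser

## Task

Get the winery's fittings steriliser running, with the fingertips only: first push its drawer fully home, leaving the two rings lying in it untouched, then push the door of the grey control box fully shut. Only when both are shut press the green button all the way down and let it go; do not press the red one. Do not move or lift the bottles, jar, cup and wrench standing around.

Things in the scene. Friction and masses are not known exactly. Their poses are not given: they have to be found in the camera images.
- steriliser: Stainless steel box on the table, fixed, 200 deep x 220 wide x 130 tall, with a lamp housing on its rear top (to 153 high, from 115 behind the front backwards). It stands either left or right of the control box. Origin at table height, 80 behind the plane of its front, mid-width; its x axis points from front to back (away from the robot), y to its left, z up. One drawer fills its front.
- drawer (a joint): how far the steriliser's drawer stands open, m: 0 fully home, starts 0.04 to 0.085. Slides along the steriliser's x axis (pushing towards +x closes it); stays where left; about 1.5 N of friction, hard stop at 0.
- drawer_front (a point): middle of the outer face of the blue push bar on the drawer's front, 80 above the table; moves with the drawer; axes as the steriliser's. The bar is 160 long, 30 tall (65 to 95 above the table) and stands 12 proud of the aluminium front panel, which is flat, 216 wide, from 18 to 118 above the table; the black pull on it is flush.
- drawer_floor (a point): centre of the drawer's inner floor, 26 above the table; axes as the steriliser's. The drawer is 190 wide and 176 long inside with walls 45 high.
- ferrule_a: dark steel ring, 48 dia x 20 tall, lying loose on the drawer's floor; origin at the centre of its underside
- ferrule_b: brass ring, 48 dia x 20 tall, lying loose on the drawer's floor; origin at the centre of its underside
- control_box: Grey painted steel box on the table, fixed, 120 deep x 180 wide x 170 tall. Origin at table height, mid-width, 30 behind its front; x axis from front to back (away from the robot), y to its left, z up. Its front is closed by one door; two push buttons stand on its top.
- door (a joint): opening angle of the control box's door, rad: 0 shut against the box, grows as the free edge swings out towards the robot; starts 0.4 to 0.85. Stays where left; hinge friction about 0.1 N m, hard stop at 0. The door is a flat grey panel 180 wide, 10 thick, from 3 to 167 above the table.
- door_hinge (a point): point on the door's vertical hinge, at the box's front left edge (+y side of the box) on the plane of the box's front, 120 above the table
- door_push (a point): centre of the outer face of the yellow push pad on the door, 145 from the hinge along the door and 30 out from the hinge's plane (the door is 10 thick, the pad 20 proud), 120 above the table; the pad is 60 wide and 30 tall; moves with the door. Its axes turn with the door: x is the door's normal pointing into the box (the direction to push), y points along the door to the hinge.
- start_button (a joint): travel of the green start button, m: 0 up, 0.006 fully down; springs back; 5 N when fully down
- start_button_top (a point): centre of the top face of the green button (24 dia), on top of the control box at its left, 192 above the table, 10 above its black housing; pressed straight down
- stop_button (a joint): travel of the red stop button, m: 0 up, 0.006 fully down
- stop_button_top (a point): centre of the top face of the red button (24 dia), on top of the control box, 76 to the right of the green one
- bottle_left: full wine bottle, dark green with black cap, 74 dia x 300 tall, standing at the left; loose; origin at the centre of its underside
- bottle_right: full wine bottle, dark green with red cap, 74 dia x 300 tall, standing at the right; loose; origin at the centre of its underside
- bottle_back: full wine bottle, dark green with black cap, 74 dia x 300 tall, standing behind the machines; loose; origin at the centre of its underside
- cork_jar: clear jar with a cork-brown cap, 64 dia x 100 tall, standing between the two machines; loose; origin at the centre of its underside
- wrench: steel wrench lying at the left; loose; origin between its ends
- sample_cup: white open cup, 76 dia x 90 tall, at the right; loose; origin at the centre of its underside
- sanitiser: white plastic bottle with blue cap, 60 dia x 170 tall, at the right; loose; origin at the centre of its underside
Mind the look-alikes: they are no part of the job. What is shaped like the control_box but orange is not meant.

How it is judged:
By the outcome, as a careful person would: the job done as asked, in the order asked, and still so for the second after the job is handed in, with the robot touching nothing.
It also fails if it takes over 64 s, if anything falls off the work surface, if the arm or the gripper's body presses on something with over 40 N, if the wrist force passes 120 N, or if a joint passes its speed limit or range.

## Robot

A 6-joint arm with a two-finger parallel gripper is mounted at the origin on the work surface. World frame = base frame: x ahead of the robot, y to its left, z up, the work surface at z = 0. Lengths are in m, angles in rad, forces in N, time in s.
With the tool pointing down it reaches from about 0.425 to 0.925 m from the base axis. Payload 12.5 kg.
Tool frame: the origin (TCP) lies midway between the tips of the shut fingers; the grasp point (between the pads) lies 19 mm behind it; z points along the fingers, y is the line along which they close (so a half turn about z gives the same grasp; the last joint's range is limited). The gripper opens to 85 mm and grips with 20 to 120 N. Pads are 22 mm wide; open, the fingers measure 114 mm over their backs; the gripper's body (76 mm by 85 mm) begins 54 mm behind the grasp point. The pads swing forward as they close: fully open they stand 13 mm farther back than shut.
Start: joints at [-1.35, 0.491, 1.559, -0, 1.092, -0.106], TCP at [0.201, -0.592, 0.231] pointing down, gripper open.
Joint ranges: [-3.1, 3.1], [-0.84, 2.19], [0.05, 2.79], [-1.13, 4.28], [0.06, 2.93], [-2.69, 2.69]. Speed limits (rad/s): [2.22, 2.22, 2.79, 3.14, 3.14, 3.14].

## Interface

Orientations are given as a unit quaternion [w, x, y, z].
In Python, from bench import arm, eyes gives the robot as it stands. Calls block until the motion is done:
- arm.goto(position, orientation): joint-space move of the TCP to a pose.
- arm.servo_line(position, frame=None, velocity=0.15): straight line of the TCP; frame=None keeps the orientation; velocity is the mean speed in m/s.
- arm.goto_joints(angles): joint-space move.
- arm.set_gripper(opening): opening from 0.0 (shut) to 1.0 (fully open); the grip force is fixed at half the most; returns when the fingers have stopped.
- arm.wait(seconds).
- arm.inverse_kinematics(position, orientation): joint angles nearest the present ones, or None.
- arm.observe(): the state.
- eyes.capture(name): name is "scene" or "top"; returns (picture, depth): 420x560x3 uint8, red, green, blue; 420x560 float32, m along the optical axis (not along the pixel's ray), 0 where there is no reading.
- eyes.camera_model(name): a dict with "fovy" (degrees; the focal length in pixels is half the picture's height over the tangent of half this angle, whatever the lens; pixels are square), "cx", "cy" (the principal point, pixels), "extrinsics" (4x4, takes a point from camera to world coordinates). Camera axes: x right, y down, z forward; pixel columns grow to the right and rows downward; lengths in m; the calibration is good to about 2 mm. A picture is of the moment at which its call begins. camera_model takes no time and is no camera call.
A pose or a line that the arm cannot do raises arm.MotionError and nothing moves.
- arm.finish_job(): hands the job in; it is judged then, once.
The state is a dict: "time": time; "joints": joint angles; "joint_vel": joint speeds; "effort": joint torques, N m; "eef_pos": TCP position; "eef_rot": TCP orientation; "ft_force": force on the tool from outside, world axes, zero at the start; "wrist_torque": the same for the moment, N m; "grip_width": opening from 0.0 (shut) to 1.0 (fully open); "gripper_force": force on a finger pad.
Only numpy, scipy, OpenCV 4.12 (cv2) and the standard library are available. Lean on these libraries where they do the work, as an engineer would, in place of code of your own. Each camera call takes 0.05 s, during which the arm holds its last target. There are 200 camera calls.

## Working session

There is one attempt and no reset: what is moved stays moved. The work goes in short steps, each a Python script; the robot and the scene stay as the last script left them, time stands still between calls to the robot, and variables do not carry over. Pictures are saved under pics/ and viewed, at most 10 in all, crops included, and the job is handed in when it is done.

```bash
mkdir -p pics; ls; cat > h.py <<'E'
import numpy as np, cv2
from bench import arm, eyes
def cloud(n):
    im,d=eyes.capture(n); m=eyes.camera_model(n)
    f=im.shape[0]/2/np.tan(np.radians(m["fovy"])/2)
    v,u=np.mgrid[:im.shape[0],:im.shape[1]]
    P=np.stack([(u-m["cx"])/f*d,(v-m["cy"])/f*d,d],-1)
    T=np.array(m["extrinsics"]); W=P@T[:3,:3].T+T[:3,3]
    W[d==0]=np.nan
    return im,d,W
E
python3 - <<'E'
from h import *
for n in("scene","top"):
    im,d,W=cloud(n); cv2.imwrite(f"pics/{n}0.png",im[:,:,::-1]); np.savez(f"{n}0.npz",im=im,d=d,W=W)
    print(n,eyes.camera_model(n),(d==0).mean())
print(arm.observe()["time"])
E
```

```text
pics
scene {'fovy': 47.147807819418986, 'cx': 277.17773046302807, 'cy': 212.03693239833697, 'extrinsics': array([[ 0.5108636 , -0.74255173,  0.43316893, -0.05896905],
       [-0.85953425, -0.4325248 ,  0.27225572, -0.39063043],
       [-0.01480766, -0.51140906, -0.85920981,  1.32468648],
       [ 0.        ,  0.        ,  0.        ,  1.        ]])} 0.0040391156462585035
top {'fovy': 46.23611631807578, 'cx': 281.7860442495861, 'cy': 217.45651070611933, 'extrinsics': array([[-5.96686101e-04, -9.79887458e-01,  1.99550027e-01,
         2.26238131e-01],
       [-9.99996523e-01,  7.20726977e-05, -2.63623564e-03,
         1.17179747e-02],
       [ 2.56883213e-03, -1.99550906e-01, -9.79884094e-01,
         1.67147451e+00],
       [ 0.00000000e+00,  0.00000000e+00,  0.00000000e+00,
         1.00000000e+00]])} 0.00413265306122449
0.1
```

View pics/scene0.png

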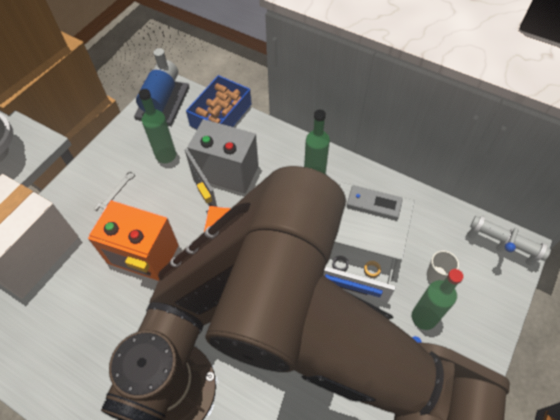

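View pics/top0.png

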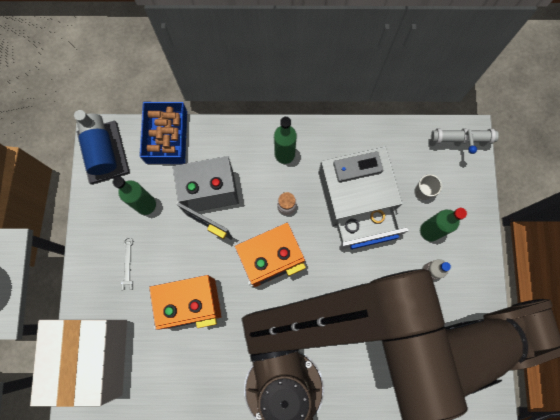

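The top view shows everything that matters. The grey box is at about (207,185), with green (192,187), red (216,183) and the yellow pad at (217,231). The steriliser is at (362,190) with its blue bar at (375,241). The orange boxes at (270,253) and (184,302) are decoys, and one of them stands near the pad.

```bash
python3 - <<'E'
from h import *
D=np.load("top0.npz"); im,W=D["im"],D["W"]
hsv=cv2.cvtColor(im,cv2.COLOR_RGB2HSV); H,S,V=cv2.split(hsv); Z=W[...,2]
def comps(name,m,mn=15):
    n,l,st,c=cv2.connectedComponentsWithStats(m.astype(np.uint8))
    for i in range(1,n):
        if st[i,4]>=mn:
            p=W[l==i]; p=p[~np.isnan(p).any(1)]
            print(name,c[i].round(0),st[i,4],"med",np.median(p,0).round(4), "z",np.percentile(p[:,2],[5,95]).round(3))
comps("green",(H>50)&(H<75)&(S>150)&(V>80))
comps("red",((H<5)|(H>174))&(S>150)&(V>100))
comps("yellow",(H>22)&(H<32)&(S>150)&(V>120))
comps("blue",(H>105)&(H<125)&(S>150)&(V>70))
def rect(name,m):
    n,l,st,c=cv2.connectedComponentsWithStats(m.astype(np.uint8))
    for i in range(1,n):
        if st[i,4]>150:
            p=W[l==i][:,:2].astype(np.float32); r=cv2.minAreaRect(p)
            print(name,c[i].round(0),st[i,4],np.round(r[0],4),np.round(r[1],3),round(r[2],2),"z",np.median(Z[l==i]).round(4)); print(cv2.boxPoints(r).round(3).tolist())
ok=~np.isnan(Z)
tb=(W[...,0]>.35)
rect("top170",ok&tb&(abs(Z-.17)<.006))
rect("top130",ok&tb&(abs(Z-.130)<.006))
rect("top153",ok&tb&(abs(Z-.153)<.006))
rect("z118",ok&tb&(abs(Z-.118)<.004))
# blue bar & pad outlines
for nm,m in(("bar",(H>105)&(H<125)&(S>150)&(V>70)),("pad",(H>22)&(H<32)&(S>150)&(V>120))):
    for z in((.095,) if nm=="bar" else (.135,)):
        rect(nm,m&ok&(abs(Z-z)<.008))
E
```

```text
green [191. 185.] 17 med [0.6294 0.2889 0.1919] z [0.189 0.199]
red [215. 182.] 44 med [0.6401 0.215  0.1937] z [0.187 0.199]
red [460. 213.] 96 med [ 0.5186 -0.5016  0.3004] z [0.296 0.304]
red [283. 252.] 51 med [0.4198 0.0041 0.1915] z [0.183 0.198]
red [194. 305.] 54 med [0.2628 0.2682 0.1915] z [0.185 0.197]
yellow [216. 231.] 118 med [0.4956 0.215  0.1357] z [0.13  0.141]
yellow [295. 269.] 111 med [ 0.375  -0.0336  0.1353] z [0.129 0.14 ]
yellow [206. 323.] 107 med [0.2104 0.2394 0.1353] z [0.13  0.141]
blue [167. 136.] 573 med [0.8285 0.392  0.0726] z [0.001 0.085]
blue [152. 123.] 63 med [0.9093 0.4754 0.0064] z [-0.002  0.012]
blue [ 94. 147.] 914 med [0.7776 0.6244 0.1256] z [0.109 0.135]
blue [151. 140.] 51 med [0.8461 0.4719 0.0067] z [0.001 0.014]
blue [472. 149.] 47 med [ 0.7671 -0.6154  0.1405] z [0.132 0.147]
blue [374. 241.] 188 med [ 0.4686 -0.291   0.0943] z [0.085 0.102]
blue [445. 266.] 61 med [ 0.3804 -0.4917  0.1693] z [0.164 0.175]
top170 [280.   2.] 234 [1.2848 0.0115] [0.353 0.014] 89.86 z 0.1691
[[1.277999997138977, -0.16500000655651093], [1.29100000858306
[... 1577 characters left out ...]
 878 [ 0.7061 -0.2375] [0.071 0.151] 13.24 z 0.1529
[[0.6539999842643738, -0.1720000058412552], [0.6890000104904175, -0.3190000057220459], [0.7580000162124634, -0.30300000309944153], [0.7239999771118164, -0.15600000321865082]]
z118 [376. 236.] 186 [ 0.4818 -0.292 ] [0.012 0.211] 13.07 z 0.1179
[[0.4519999921321869, -0.19099999964237213], [0.5, -0.3959999978542328], [0.5120000243186951, -0.39399999380111694], [0.46399998664855957, -0.18799999356269836]]
bar [374. 241.] 166 [ 0.4692 -0.2935] [0.012 0.16 ] 13.37 z 0.0946
[[0.4449999928474426, -0.21699999272823334], [0.4819999933242798, -0.37299999594688416], [0.49399998784065247, -0.3700000047683716], [0.4569999873638153, -0.21400000154972076]]
```

```bash
python3 - <<'E'
import cv2
im=cv2.imread("pics/top0.png"); cv2.imwrite("pics/crop0.png",cv2.resize(im[140:320,140:410],None,fx=2.9,fy=2.9,interpolation=cv2.INTER_CUBIC))
E
```

```text
(no output)
```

View pics/crop0.png

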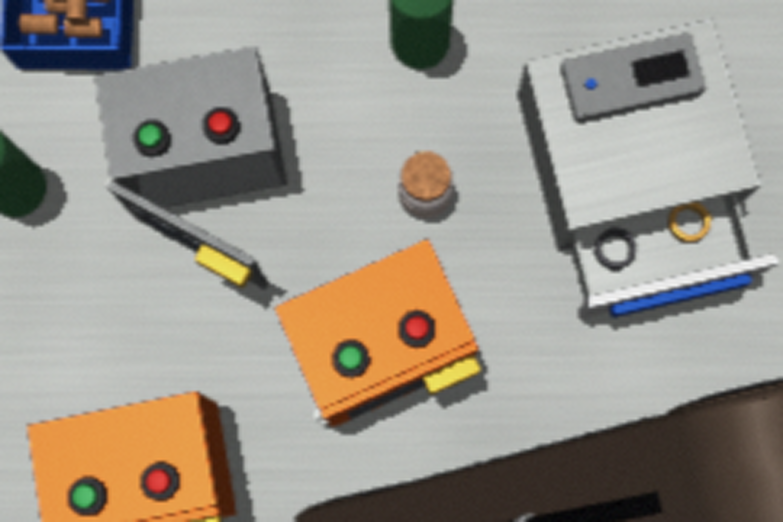

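The measurements agree with the given sizes: box top 123×180 mm, steriliser top 202×222 mm, door angle about 0.69 rad, bar 160 mm long. The pad at (.4954,.217) predicted from the hinge also matches the one I saw. Next I lift, shut the fingers and push the drawer.

```bash
cat >> h.py <<'E'
from scipy.spatial.transform import Rotation as Ro
def down(yaw,pos=(.5,0,.3)):
    """tool straight down, tool y along +-y of a frame at this yaw; the half turn nearer the middle of joint 6"""
    best=None
    for k in(0,np.pi):
        a=yaw+k; R=np.c_[[np.cos(a),np.sin(a),0],[np.sin(a),-np.cos(a),0],[0,0,-1]]
        q=Ro.from_matrix(R).as_quat()[[3,0,1,2]]; j=arm.inverse_kinematics(list(pos),q.tolist())
        if j is not None and (best is None or abs(j[5])<best[0]): best=(abs(j[5]),q.tolist())
    return best[1]
def st(t=""):
    s=arm.observe(); print(t,round(s["time"],1),np.round(s["eef_pos"],4),"F",np.round(s["ft_force"],1)); return s
E
python3 - <<'E'
from h import *
s=arm.observe(); yaw=np.radians(13.1); x=np.array([np.cos(yaw),np.sin(yaw)])
bar=np.array([.4634,-.295])
q=down(yaw,(.43,-.3,.4))
p=lambda d,z:[*(bar+x*(d-.011)),z]
arm.goto([.2,-.592,.40],s["eef_rot"]); arm.set_gripper(0.0)
arm.goto(p(-.03,.40),q); arm.servo_line(p(-.03,.08),velocity=.2); s0=st("pre")
f0=np.array(s0["ft_force"])
d=-.03; arm.servo_line(p(0.0,.08),velocity=.05)
st("near")
d=0
while d<.1:
    d+=.01 if d<.055 else .002
    arm.servo_line(p(d,.08),velocity=.04 if d<.055 else .03)
    F=-(np.array(arm.observe()["ft_force"])-f0)[:2]@x
    if d>.04: print(round(d,3),round(F,1),end="; ")
    if F>15: break
s=st("end"); print((np.array(s["eef_pos"])[:2]-bar)@x)
im,dd,W=cloud("top"); cv2.imwrite("pics/t1.png",cv2.resize(im[140:320,140:410,::-1],None,fx=2.9,fy=2.9))
E
```

```text
pre 4.7 [ 0.4237 -0.3045  0.0807] F [ 0.3 -0.9  0. ]
near 5.4 [ 0.4526 -0.2973  0.0799] F [-0.2 -0.3 -1. ]
0.05 0.6; 0.06 -0.1; 0.062 0.2; 0.064 0.2; 0.066 -0.2; 0.068 -0.4; 0.07 0.1; 0.072 0.3; 0.074 0.5; 0.076 1.1; 0.078 14.7; 0.08 28.1; end 10.4 [ 0.5269 -0.2801  0.08  ] F [-26.2 -10.8  11.2]
0.06521532239075842
```

View pics/t1.png

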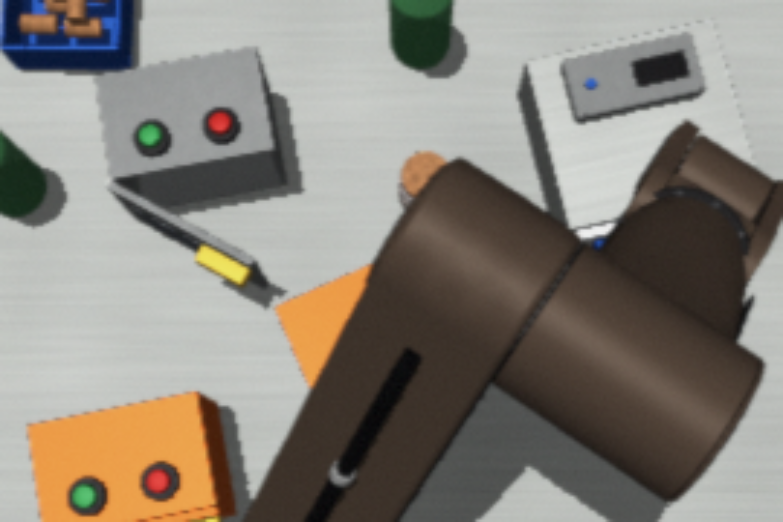

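The resistance jumped at the expected travel of about 75 mm, so that is the hard stop, and the panel looks flush. Next I back off and swing the door shut along its arc.

```bash
python3 - <<'E'
from h import *
s=arm.observe(); x=np.array([np.cos(np.radians(13.1)),np.sin(np.radians(13.1))])
P=np.array(s["eef_pos"]); P[:2]-=.04*x; arm.servo_line(P.tolist(),velocity=.12)
P[2]=.4; arm.servo_line(P.tolist(),velocity=.3)
h=np.array([.582,.3345]); fb=np.radians(10.98)
def pose(th,back):
    f=fb-th; n=np.array([np.cos(f),np.sin(f)]); al=np.array([np.sin(f),-np.cos(f)])
    return h+.145*al-(.030+.011+back)*n, f, n
p,f,n=pose(.688,.02); q=down(f,(*p,.35))
def tool(th):  # keep the same half turn
    return (Ro.from_euler("z",-(th-.688))*Ro.from_quat(np.array(q)[[1,2,3,0]])).as_quat()[[3,0,1,2]].tolist()
arm.goto([*p,.38],q); arm.servo_line([*p,.114],velocity=.2); f0=np.array(st("pre")["ft_force"])
th=.688; arm.servo_line([*pose(th,0)[0],.114],velocity=.05); st("touch")
while th>-.08:
    th-=.06 if th>.1 else .012
    p,f,n=pose(th,0); arm.servo_line([*p,.114],tool(th),velocity=.06 if th>.1 else .03)
    F=-(np.array(arm.observe()["ft_force"])-f0)[:2]@n; print(round(th,3),round(F,1),end="; ")
    if F>15: break
st("end"); 
p,f,n=pose(th,.04); arm.servo_line([*p,.114],velocity=.12); arm.servo_line([*p,.32],velocity=.3)
arm.goto([.42,-.06,.40],down(0,(.42,-.06,.4))); st("clear")
im,dd,W=cloud("top"); np.savez("t2.npz",im=im,W=W); cv2.imwrite("pics/t2.png",cv2.resize(im[140:320,140:410,::-1],None,fx=2.9,fy=2.9))
E
```

```text
pre 15.6 [0.4597 0.2361 0.1147] F [-0.3 -0.7  0.4]
touch 16.1 [0.477  0.2263 0.1139] F [-0.1  0.4 -0.6]
0.628 0.5; 0.568 0.5; 0.508 -0.1; 0.448 -0.2; 0.388 -0.3; 0.328 0.0; 0.268 0.4; 0.208 -0.9; 0.148 0.5; 0.088 -0.9; 0.076 0.5; 0.064 -0.3; 0.052 -0.4; 0.04 -0.5; 0.028 0.0; 0.016 -0.7; 0.004 -0.4; -0.008 6.7; -0.02 15.9; end 21.6 [0.5694 0.184  0.1138] F [-16.6  -0.6   7.7]
clear 25.3 [ 0.4201 -0.0599  0.3998] F [ 0.4 -1.  -0.3]
```

View pics/t2.png

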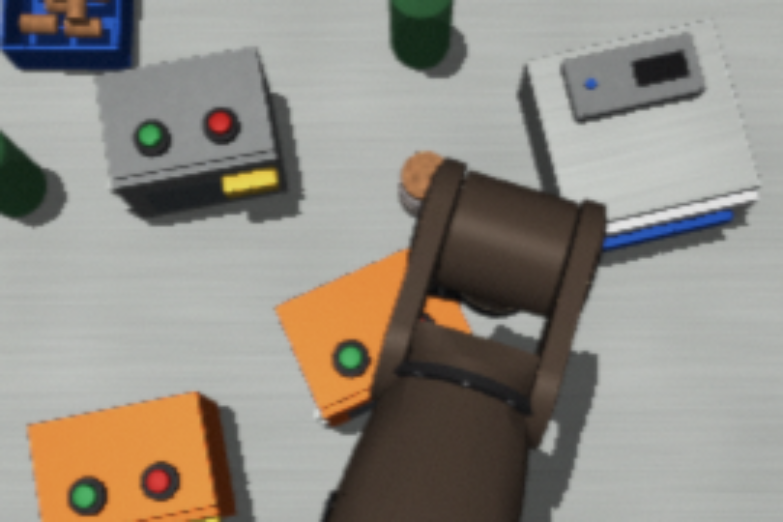

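The door and drawer are both flush, and nothing else has moved. Green shows at crop (151,134), which is about pixel (192,186). Next I locate the button by casting rays and press it.

```bash
python3 - <<'E'
from h import *
D=np.load("t2.npz"); im,W=D["im"],D["W"]; H,S,V=cv2.split(cv2.cvtColor(im,cv2.COLOR_RGB2HSV))
m=eyes.camera_model("top"); T=np.array(m["extrinsics"]); fl=210/np.tan(np.radians(m["fovy"])/2)
def cast(mask,box):
    k=np.zeros_like(mask); r0,r1,c0,c1=box; k[r0:r1,c0:c1]=mask[r0:r1,c0:c1]
    v,u=np.nonzero(k); d=T[:3,:3]@[(u.mean()-m["cx"])/fl,(v.mean()-m["cy"])/fl,1]
    return len(u),(T[:3,3]+d*(.192-T[2,3])/d[2])[:2]
ng,g=cast((H>45)&(H<85)&(S>90)&(V>60),(176,196,183,203)); nr,r=cast(((H<8)|(H>172))&(S>120)&(V>80),(172,194,206,226))
yaw=np.radians(10.98); e=np.array([-np.sin(yaw),np.cos(yaw)])
print(ng,g,nr,r,np.linalg.norm(g-r),(g-r)@e)
assert abs(np.linalg.norm(g-r)-.076)<.006
c=(g+r+.076*e)/2; print("target",c)
q=down(yaw,(*c,.25))
arm.goto([*c,.32],q); arm.servo_line([*c,.202],velocity=.15); f0=st("above")["ft_force"][2]
z=.192
arm.servo_line([*c,z],velocity=.04)
while z>.178:
    z-=.0015; arm.servo_line([*c,z],velocity=.02); arm.wait(.1)
    s=arm.observe(); F=s["ft_force"][2]-f0; print(round(z,4),round(s["eef_pos"][2],4),round(F,1),end="; ")
    if F>14: break
arm.wait(.3); arm.servo_line([*c,.21],velocity=.08); arm.servo_line([*c,.34],velocity=.25)
arm.goto([.42,-.06,.40],down(0,(.42,-.06,.4))); st("clear")
im,dd,W=cloud("top"); cv2.imwrite("pics/t3.png",cv2.resize(im[140:320,140:410,::-1],None,fx=2.9,fy=2.9))
E
```

```text
49 [0.62707096 0.28910267] 51 [0.64123202 0.21432442] 0.07610731073289806 0.07610654721043009
target [0.62691377 0.28901791]
above 28.6 [0.6273 0.2891 0.203 ] F [-0.5  0.7  0.6]
0.1905 0.1907 2.2; 0.189 0.1891 1.9; 0.1875 0.1876 3.7; 0.186 0.1861 4.1; 0.1845 0.186 13.5; 0.183 0.1857 22.0; clear 34.8 [ 0.4202 -0.0599  0.3998] F [-0.4 -0.2 -0.5]
```

View pics/t3.png

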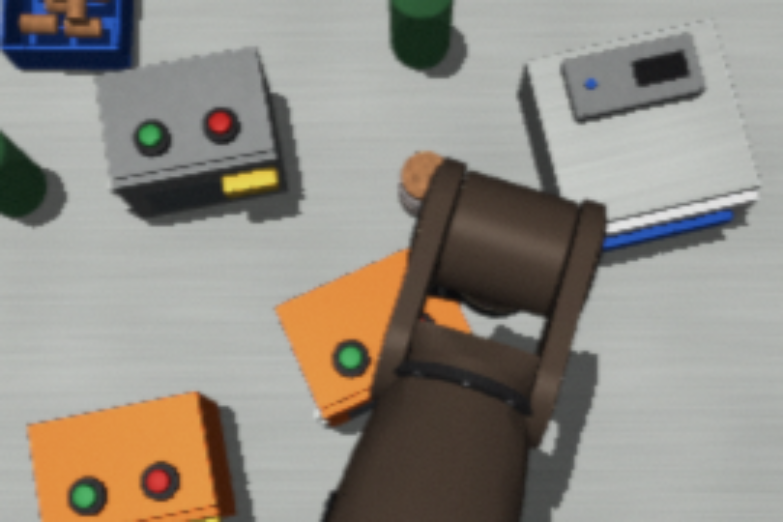

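The button reached its bottom stop at 6 mm with the force jump, and has sprung back. The drawer and door are still flush, and the arm is clear.

```bash
python3 -c "
from h import *
print(arm.finish_job())"
```

```text
the job is handed in; nothing more can be done
None
```

I pushed the drawer home, then shut the grey box's door, then pressed the green button fully down and released it; I handed the job in after about 35 s with the arm clear.

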